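# Clamp the well plate in its screw press

### The arm

A 6-joint arm with a two-finger parallel gripper is mounted at the origin on a cart in front of the work surface, level with it; the furniture and walls round the work are solid. World frame = base frame: x ahead of the robot, y to its left, z up, the work surface at z = 0. Lengths are in m, angles in rad, forces in N, time in s.
With the tool pointing down it reaches from about 0.375 to 0.9 m from the base axis. Payload 3.1 kg.
Tool frame: the origin (TCP) lies midway between the tips of the shut fingers; the grasp point (between the pads) lies 19 mm behind it (manip.grasp_offset is the distance from the TCP to the grasp point, in m); z points along the fingers, y is the line along which they close (so a half turn about z gives the same grasp; the last joint's range is limited). The gripper opens to 85 mm and grips with 20 to 120 N. Pads are 22 mm wide; open, the fingers measure 114 mm over their backs; the gripper's body (76 mm by 85 mm) begins 54 mm behind the grasp point. The pads swing forward as they close: fully open they stand 13 mm farther back than shut.
Start: joints at [1.137, 0.527, 1.433, -0, 1.181, -0.178], TCP at [0.158, 0.605, 0.206] pointing down, gripper open.
Joint ranges: [-3.08, 3.08], [-0.75, 2.2], [0.22, 2.44], [-1.43, 4.57], [0, 2.65], [-2.85, 2.85]. Speed limits (rad/s): [2.79, 2.79, 3.14, 3.14, 3.14, 3.14].

### API

Orientations are given as a unit quaternion [x, y, z, w].
In Python, from station import sensors, cams, order, manip gives the robot as it stands.
- The arm moves only by the tool move_arm, never from a script. Its argument "targets" is a list of rows, each an object of numbers: "dx", "dy", "dz": the shift along the world's x, y, z normalised to -1 to 1, where 1 is 25 mm; "rx", "ry", "rz": the turn, a rotation vector about the world's x, y, z normalised to -1 to 1, where 1 is 30 degrees. A call has exactly 10 rows; each row shifts and turns the commanded pose from where the row before left it; what a row does not reach is not made up. A row lasts 1/8 s, in which the tool goes at most 62.5 mm and 10.7 degrees, less where a joint would pass 70% of its speed; a pose out of reach is approached as far as the arm can. A call with a number of a shift or a turn outside -1 to 1 is refused whole. A call with a gripper value outside its range is refused whole. "claw" is the opening in per cent of the stroke, from 0 (shut) to 100 (fully open), set as the call begins (left out, the last holds). The fingers move at their own pace and stop on an object; "newtons" is the grip in N (left out, the last holds). Time passes only in rows, so rows that do not move let the fingers close, or fill a call up. It gives the time, the measured TCP pose, the force, the opening and the grip force at its end, in the units of the state.
- sensors.sense(): the state, without advancing time (a new reading comes with each control period).
- cams.snapshot(name): name is "scene" or "top"; returns the picture (400x640x3 uint8, red, green, blue); there is no depth.
- cams.camera_model(name): a dict with "fx", "fy", "cx", "cy" (pixels), "distortion" ([k1, k2, p1, p2, k3] as OpenCV has them; the pictures are not rectified), "extrinsics" (4x4, takes a point from world to camera coordinates). Camera axes: x right, y down, z forward; pixel columns grow to the right and rows downward; lengths in m; the calibration is good to about 2 mm. A picture is of the moment at which its call begins. camera_model takes no time and is no camera call.
- order.sign_off(): hands the job in; it is judged then, once.
The state is a dict: "t": time; "q": joint angles; "qd": joint speeds; "tau": joint torques, N m; "tcp_pos": TCP position; "tool_rot": TCP orientation; "force": force on the tool from outside, world axes, zero at the start; "ft_torque": the same for the moment, N m; "finger_gap": opening from 0.0 (shut) to 1.0 (fully open); "gripper_force": force on a finger pad.
Only numpy, scipy, OpenCV 4.12 (cv2) and the standard library are available. Lean on these libraries where they do the work, as an engineer would, in place of code of your own. Each camera call takes 0.05 s, during which the arm holds its last target. There are 200 camera calls.

### The job

Two identical blue screw presses with red T-handles stand on the worktop, one holding a clear well plate and the other a petri dish. Grip the T-handle of the press that holds the well plate and turn it clockwise (seen from above) until the foot is down on the plate and the rising resistance shows that the plate is firmly clamped, without forcing it so hard that the plate is crushed; then let go. Leave the other press's handle as it is.

Things in the scene. Friction and masses are not known exactly. Their poses are not given: they have to be found in the camera images.
- plate_grip (a point): Grip point: centre of the red T-bar on the press with the well plate, 126 mm above the worktop. Bar 70 mm long (point x), 14 wide (point y), 16 high; stem below it 10 thick, 35 free; then the press's arm, top at 76 mm. It turns about z (up) at constant height; up to 1.4 rad is needed, in one grasp. Friction 0.16 N m, then after touch the torque rises about 0.12 N m per rad. It stays where left.
- plate_foot: Black rubber foot, 28 mm across, under that press's arm over the middle of the plate; origin at the centre of its underside. Starts 1 to 5 mm above the plate and comes down 6 mm per rad of clockwise turn. It is sprung: force grows steadily after touch. 0.45 to 0.85 rad of turn past first touch clamps well; far beyond, the plate is crushed before any stop.
- well_plate: Clear well plate, 85 x 128 x 14 mm, lying loose between low lips on the base of one press; origin at the centre of its underside (12 mm above the worktop), top 14 mm higher.
- dish_handle (a joint): Turn of the same T-handle on the other press, which holds the petri dish (60 mm across, 12 mm high); rad, 0 at the start (fully open), growing clockwise. To be left alone.

How it is judged:
On the way:
1. the foot has come down on the well plate (contact force between plate_foot and well_plate above 0.5 N).
At the end, for the whole second after the job is handed in: The foot presses on the well plate with more than 8 N and less than 22 N (about 0.37 to 1.0 rad of turn past first touch), within 15 mm of its centre, with the handle let go; the other press's handle has been turned by less than 0.15 rad (contact force between plate_foot and well_plate between 8 and 22 N and horizontal distance between plate_foot and well_plate below 0.015 m and value of joint dish_handle below 0.15 rad).
It fails at once if the plate is crushed: the foot presses on it with more than 26 N (contact force between plate_foot and well_plate above 26 N).
It fails at once if the handle of the press with the petri dish is turned (by more than 0.15 rad) (value of joint dish_handle above 0.15 rad).
It also fails if it takes over 35 s, if anything falls off the work surface, if the arm or the gripper's body presses on something with over 40 N, if the wrist force passes 120 N, or if a joint passes its speed limit or range.

## Working session

There is one attempt and no reset: what is moved stays moved. The work goes in short steps, Python scripts to look and compute and a tool call to move; the robot and the scene stay as the last step left them, time stands still between calls to the robot, and variables do not carry over. Pictures are saved under pics/ and viewed, at most 10 in all, crops included, and the job is handed in when it is done.

Besides the shell and the picture viewer there is one more tool, called after ">>>" as a command line: name --argument value ..., lists and objects as JSON in quotes. move_arm: Moves the arm, as the interface text tells. Scaled input: -1 to 1 covers 25 mm each way for a shift and 30 degrees each way for a turn. Its arguments: {"type":"object","properties":{"targets":{"type":"array"},"claw":{"type":"number"},"newtons":{"type":"number"}},"required":["targets"]}

```bash
mkdir -p pics; python3 - <<'E'
from station import sensors,cams,manip
import cv2
for n in("scene","top"):
    cv2.imwrite(f"pics/{n}0.png",cams.snapshot(n)[:,:,::-1]); m=cams.camera_model(n); print(n,m)
s=sensors.sense();print(s["t"],s["tcp_pos"],s["tool_rot"],manip.grasp_offset)
E
```

```text
scene {'fx': 377.1934086873818, 'fy': 377.1934086873818, 'cx': 325.10495035106476, 'cy': 199.4489114685536, 'distortion': array([-0.05402179,  0.        ,  0.        ,  0.        ,  0.        ]), 'extrinsics': array([[ 0.87954157, -0.4757373 , -0.00898027, -0.31854054],
       [-0.3695314 , -0.67105551, -0.64275271,  0.41434537],
       [ 0.29975518,  0.56864622, -0.76602109,  0.61371196],
       [ 0.        ,  0.        ,  0.        ,  1.        ]])}
top {'fx': 423.86544440826094, 'fy': 423.86544440826094, 'cx': 319.4888260631841, 'cy': 196.6906882348093, 'distortion': array([-0.05001091,  0.        ,  0.        ,  0.        ,  0.        ]), 'extrinsics': array([[ 0.02739892, -0.99950162,  0.01567813,  0.25565105],
       [-0.98237196, -0.02982407, -0.18454231,  0.51259746],
       [ 0.18491792, -0.01034549, -0.98269951,  0.85060331],
       [ 0.        ,  0.        ,  0.        ,  1.        ]])}
0.1 [0.15780266 0.60402027 0.20493753] [ 1.27536445e-01  9.91833388e-01 -9.49203469e-04 -2.92299947e-04] 0.0187
```

View pics/scene0.png

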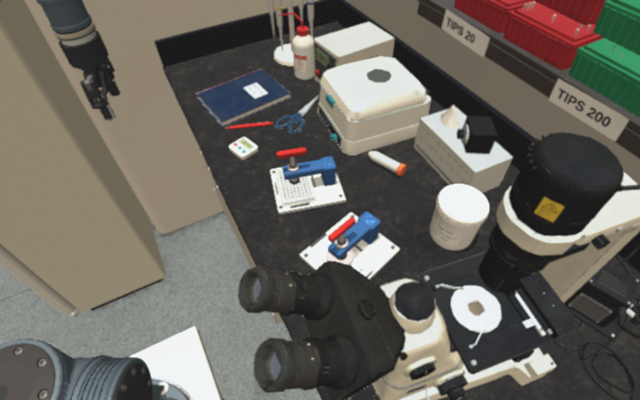

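View pics/top0.png

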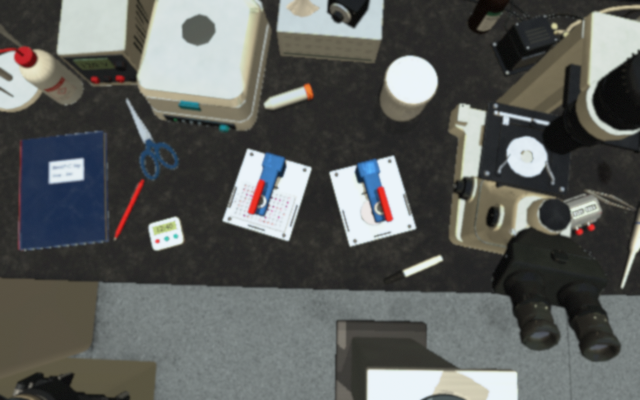

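The left press (red bar at about (257,198) in top, (291,152) in scene) holds the well plate; the right one (about (380,197)) holds the dish.

```bash
cat > h.py <<'E'
import cv2,numpy as np
from station import cams
def toplane(n,px,z):
    m=cams.camera_model(n);K=np.array([[m["fx"],0,m["cx"]],[0,m["fy"],m["cy"]],[0,0,1]])
    u=cv2.undistortPoints(np.float64(px).reshape(-1,1,2),K,m["distortion"]).reshape(-1,2)
    E=m["extrinsics"];R=E[:3,:3];c=-R.T@E[:3,3]
    d=np.c_[u,np.ones(len(u))]@R
    return c+d*((z-c[2])/d[:,2])[:,None]
def bar(n,img,x0,x1,y0,y1,z=.13):
    hsv=cv2.cvtColor(img,cv2.COLOR_RGB2HSV)
    mk=((hsv[...,0]<8)|(hsv[...,0]>172))&(hsv[...,1]>150)&(hsv[...,2]>90)
    r=np.zeros_like(mk);r[y0:y1,x0:x1]=mk[y0:y1,x0:x1]
    ys,xs=np.nonzero(r);P=toplane(n,np.c_[xs,ys],z)[:,:2]
    (c,s,a)=cv2.minAreaRect(P.astype(np.float32)*1000)
    w,v=np.linalg.eigh(np.cov(P.T));d=v[:,1]
    return len(xs),P.mean(0).round(4),np.round(c,1),np.round(s,1),np.degrees(np.arctan2(d[1],d[0])).round(1)
E
python3 - <<'E'
from h import *
t=cv2.imread("pics/top0.png")[:,:,::-1].copy();s=cv2.imread("pics/scene0.png")[:,:,::-1].copy()
print("plate",bar("top",t,240,285,165,230),bar("scene",s,270,312,140,165))
print("dish",bar("top",t,365,405,165,230),bar("scene",s,325,360,215,246))
print("base corners",toplane("top",[[246,149],[312,164],[290,242],[222,228]],.012).round(3))
print("arm",toplane("top",[[265,154],[284,157],[280,180]],.076).round(3))
from scipy.spatial.transform import Rotation as R
from station import sensors
print(R.from_quat(sensors.sense()["tool_rot"]).as_matrix().round(3))
E
```

```text
plate (222, array([0.485 , 0.3917]), array([485.8, 391.5]), array([13.4, 66.5]), np.float64(164.8)) (231, array([0.4843, 0.3909]), array([484.8, 390.6]), array([27. , 71.4]), np.float64(165.2))
dish (212, array([0.4789, 0.1473]), array([479.8, 147.7]), array([66.3, 12.4]), np.float64(-164.1)) (191, array([0.4778, 0.1434]), array([479.4, 143.8]), array([69.3, 13.5]), np.float64(-162.5))
base corners [[0.615 0.438 0.012]
 [0.585 0.289 0.012]
 [0.41  0.331 0.012]
 [0.436 0.479 0.012]]
arm [[0.586 0.386 0.076]
 [0.581 0.347 0.076]
 [0.532 0.353 0.076]]
[[-0.967  0.253 -0.001]
 [ 0.253  0.967 -0.002]
 [ 0.    -0.002 -1.   ]]
```

```bash
python3 - <<'E'
import cv2
t=cv2.imread("pics/top0.png")[130:260,210:430];cv2.imwrite("pics/crop0.png",cv2.resize(t,None,fx=3.6,fy=3.6,interpolation=cv2.INTER_CUBIC))
E
```

```text
(no output)
```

View pics/crop0.png

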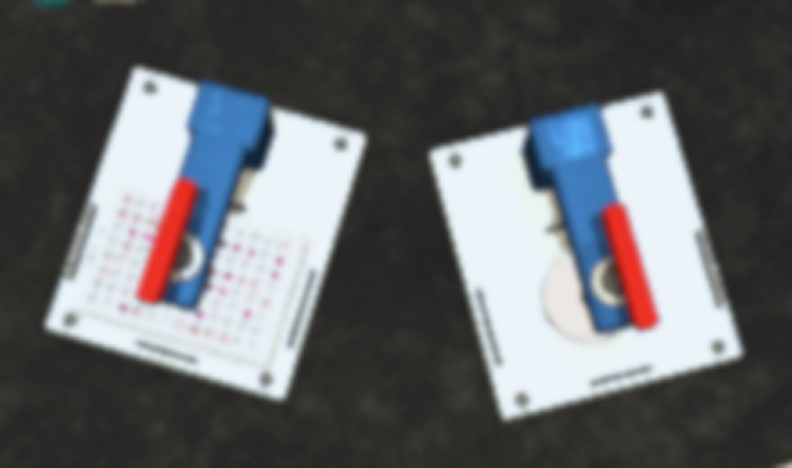

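The crop shows that the left press has the wells under its arm, with the bar in line with the arm. Both views put the bar centre at (0.485, 0.391) and its axis at 165°, and the tool's closing line is already square to it.

>>> move_arm --targets '[{"dx": 0.8,"dy": -0.5},{"dx": 0.9,"dy": -0.6},{"dx": 0.9,"dy": -0.6},{"dx": 0.9,"dy": -0.6},{"dx": 0.9,"dy": -0.6},{"dx": 0.9,"dy": -0.6},{"dx": 0.9,"dy": -0.6},{"dx": 0.9,"dy": -0.6},{"dx": 0.9,"dy": -0.6},{"dx": 0.9,"dy": -0.6}]' --claw 100 --newtons 50

```text
schema error: expected keys dx, dy, dz, rx, ry, rz
```

>>> move_arm --targets '[{"dx": 0.9,"dy": -0.6},{"dx": 0.9,"dy": -0.6},{"dx": 0.9,"dy": -0.6},{"dx": 0.9,"dy": -0.6},{"dx": 0.5,"dy": -0.2},{},{},{"dz": -0.5},{"dz": -0.5},{}]'

```text
schema error: expected keys dx, dy, dz, rx, ry, rz
```

>>> move_arm --targets '[{"dx": 0.8,"dy": -0.5,"dz": 0,"rx": 0,"ry": 0,"rz": 0},{"dx": 0.9,"dy": -0.6,"dz": 0,"rx": 0,"ry": 0,"rz": 0},{"dx": 0.9,"dy": -0.6,"dz": 0,"rx": 0,"ry": 0,"rz": 0},{"dx": 0.9,"dy": -0.6,"dz": 0,"rx": 0,"ry": 0,"rz": 0},{"dx": 0.9,"dy": -0.6,"dz": 0,"rx": 0,"ry": 0,"rz": 0},{"dx": 0.9,"dy": -0.6,"dz": 0,"rx": 0,"ry": 0,"rz": 0},{"dx": 0.9,"dy": -0.6,"dz": 0,"rx": 0,"ry": 0,"rz": 0},{"dx": 0.9,"dy": -0.6,"dz": 0,"rx": 0,"ry": 0,"rz": 0},{"dx": 0.9,"dy": -0.6,"dz": 0,"rx": 0,"ry": 0,"rz": 0},{"dx": 0.9,"dy": -0.6,"dz": 0,"rx": 0,"ry": 0,"rz": 0}]' --claw 100 --newtons 50

```text
t: 1.35
tcp_pos: [0.381, 0.4564, 0.2053]
tool_rot: [0.128, 0.992, -0.0, -0.0]
force: [0.5, 0.6, 0.6]
finger_gap: 1.0
gripper_force: 0.0
```

>>> move_arm --targets '[{"dx": 0.9,"dy": -0.6,"dz": 0,"rx": 0,"ry": 0,"rz": 0},{"dx": 0.9,"dy": -0.6,"dz": 0,"rx": 0,"ry": 0,"rz": 0},{"dx": 0.9,"dy": -0.6,"dz": 0,"rx": 0,"ry": 0,"rz": 0},{"dx": 0.9,"dy": -0.5,"dz": 0,"rx": 0,"ry": 0,"rz": 0},{"dx": 0.58,"dy": -0.32,"dz": 0,"rx": 0,"ry": 0,"rz": 0},{"dx": 0,"dy": 0,"dz": -0.5,"rx": 0,"ry": 0,"rz": 0},{"dx": 0,"dy": 0,"dz": -0.7,"rx": 0,"ry": 0,"rz": 0},{"dx": 0,"dy": 0,"dz": 0,"rx": 0,"ry": 0,"rz": 0},{"dx": 0,"dy": 0,"dz": 0,"rx": 0,"ry": 0,"rz": 0},{"dx": 0,"dy": 0,"dz": 0,"rx": 0,"ry": 0,"rz": 0}]'

```text
t: 2.6
tcp_pos: [0.4851, 0.3922, 0.1763]
tool_rot: [0.127, 0.992, 0.0, 0.0]
force: [-0.3, -0.1, 0.3]
finger_gap: 0.998
gripper_force: 0.0
```

```bash
python3 - <<'E'
import cv2,numpy as np
from station import cams,sensors
a=cams.snapshot("scene")[90:240,220:400,::-1];b=cams.snapshot("top")[120:270,190:370,::-1]
cv2.imwrite("pics/near1.png",cv2.resize(np.hstack([a,b]),None,fx=2.2,fy=2.2,interpolation=cv2.INTER_CUBIC))
s=sensors.sense();print(s["t"],s["tcp_pos"],s["force"],s["ft_torque"])
E
```

```text
2.7 [0.48526287 0.39200704 0.17639695] [ 0.55500206 -0.43833248  1.59420998] [ 0.00348727 -0.03751535 -0.00648104]
```

View pics/near1.png

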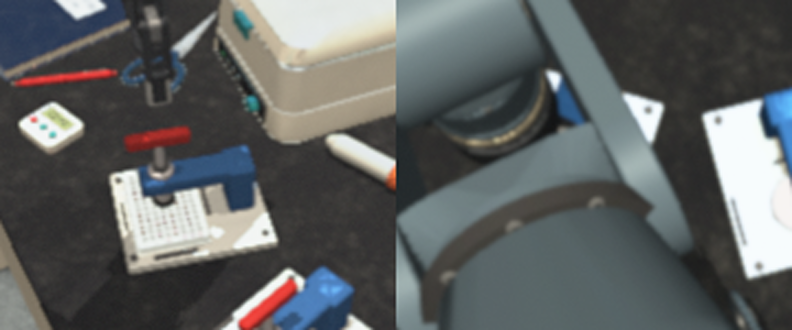

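The gripper stands centred over the red bar (scene crop, about (155,100) above the bar at (157,138)), with the fingers either side in the view direction. Next I go down and close.

>>> move_arm --targets '[{"dx": 0,"dy": 0,"dz": -0.4,"rx": 0,"ry": 0,"rz": 0},{"dx": 0,"dy": 0,"dz": -0.4,"rx": 0,"ry": 0,"rz": 0},{"dx": 0,"dy": 0,"dz": -0.4,"rx": 0,"ry": 0,"rz": 0},{"dx": 0,"dy": 0,"dz": -0.4,"rx": 0,"ry": 0,"rz": 0},{"dx": 0,"dy": 0,"dz": -0.4,"rx": 0,"ry": 0,"rz": 0},{"dx": 0,"dy": 0,"dz": -0.4,"rx": 0,"ry": 0,"rz": 0},{"dx": 0,"dy": 0,"dz": -0.38,"rx": 0,"ry": 0,"rz": 0},{"dx": 0,"dy": 0,"dz": 0,"rx": 0,"ry": 0,"rz": 0},{"dx": 0,"dy": 0,"dz": 0,"rx": 0,"ry": 0,"rz": 0},{"dx": 0,"dy": 0,"dz": 0,"rx": 0,"ry": 0,"rz": 0}]'

```text
t: 3.95
tcp_pos: [0.4854, 0.3919, 0.1068]
tool_rot: [0.128, 0.992, 0.0, 0.0]
force: [0.0, -0.3, 0.9]
finger_gap: 0.998
gripper_force: 0.0
```

>>> move_arm --targets '[{"dx": 0,"dy": 0,"dz": 0,"rx": 0,"ry": 0,"rz": 0},{"dx": 0,"dy": 0,"dz": 0,"rx": 0,"ry": 0,"rz": 0},{"dx": 0,"dy": 0,"dz": 0,"rx": 0,"ry": 0,"rz": 0},{"dx": 0,"dy": 0,"dz": 0,"rx": 0,"ry": 0,"rz": 0},{"dx": 0,"dy": 0,"dz": 0,"rx": 0,"ry": 0,"rz": 0},{"dx": 0,"dy": 0,"dz": 0,"rx": 0,"ry": 0,"rz": 0},{"dx": 0,"dy": 0,"dz": 0,"rx": 0,"ry": 0,"rz": 0},{"dx": 0,"dy": 0,"dz": 0,"rx": 0,"ry": 0,"rz": 0},{"dx": 0,"dy": 0,"dz": 0,"rx": 0,"ry": 0,"rz": 0},{"dx": 0,"dy": 0,"dz": 0,"rx": 0,"ry": 0,"rz": 0}]' --claw 0 --newtons 40

```text
t: 5.2
tcp_pos: [0.4853, 0.3922, 0.1065]
tool_rot: [0.128, 0.992, 0.001, 0.0]
force: [-0.8, 3.3, 2.2]
finger_gap: 0.132
gripper_force: 39.1
```

```bash
cat > st.py <<'E'
from station import sensors
import numpy as np
from scipy.spatial.transform import Rotation as R
s=sensors.sense();m=R.from_quat(s["tool_rot"]).as_matrix()
print(round(s["t"],2),np.round(s["tcp_pos"],4),"yaw",round(np.arctan2(m[1,0],m[0,0]),3),np.round(s["force"],2),np.round(s["ft_torque"],3),round(s["finger_gap"],3),s["gripper_force"])
E
python3 st.py
```

```text
5.2 [0.4853 0.3922 0.1065] yaw 2.886 [-0.78  3.26  2.19] [ 0.685  0.052 -0.067] 0.132 39.14108988130465
```

>>> move_arm --targets '[{"dx": 0,"dy": 0,"dz": 0,"rx": 0,"ry": 0,"rz": -0.03},{"dx": 0,"dy": 0,"dz": 0,"rx": 0,"ry": 0,"rz": -0.03},{"dx": 0,"dy": 0,"dz": 0,"rx": 0,"ry": 0,"rz": -0.03},{"dx": 0,"dy": 0,"dz": 0,"rx": 0,"ry": 0,"rz": -0.03},{"dx": 0,"dy": 0,"dz": 0,"rx": 0,"ry": 0,"rz": -0.03},{"dx": 0,"dy": 0,"dz": 0,"rx": 0,"ry": 0,"rz": -0.03},{"dx": 0,"dy": 0,"dz": 0,"rx": 0,"ry": 0,"rz": -0.03},{"dx": 0,"dy": 0,"dz": 0,"rx": 0,"ry": 0,"rz": -0.03},{"dx": 0,"dy": 0,"dz": 0,"rx": 0,"ry": 0,"rz": -0.03},{"dx": 0,"dy": 0,"dz": 0,"rx": 0,"ry": 0,"rz": -0.03}]'

```text
t: 6.45
tcp_pos: [0.4853, 0.3921, 0.1065]
tool_rot: [0.205, 0.979, 0.0, 0.0]
force: [-1.3, 5.9, 0.9]
finger_gap: 0.136
gripper_force: 39.2
```

```bash
python3 st.py
```

```text
6.45 [0.4853 0.3921 0.1065] yaw 2.728 [-1.33  5.85  0.94] [0.912 0.031 0.166] 0.136 39.235895838355646
```

>>> move_arm --targets '[{"dx": 0,"dy": 0.02,"dz": 0,"rx": 0,"ry": 0,"rz": -0.03},{"dx": 0,"dy": 0,"dz": 0,"rx": 0,"ry": 0,"rz": -0.03},{"dx": 0,"dy": 0,"dz": 0,"rx": 0,"ry": 0,"rz": -0.03},{"dx": 0,"dy": 0,"dz": 0,"rx": 0,"ry": 0,"rz": -0.03},{"dx": 0,"dy": 0,"dz": 0,"rx": 0,"ry": 0,"rz": -0.03},{"dx": 0,"dy": 0,"dz": 0,"rx": 0,"ry": 0,"rz": -0.03},{"dx": 0,"dy": 0,"dz": 0,"rx": 0,"ry": 0,"rz": -0.03},{"dx": 0,"dy": 0,"dz": 0,"rx": 0,"ry": 0,"rz": -0.03},{"dx": 0,"dy": 0,"dz": 0,"rx": 0,"ry": 0,"rz": -0.03},{"dx": 0,"dy": 0,"dz": 0,"rx": 0,"ry": 0,"rz": -0.03}]'

```text
t: 7.7
tcp_pos: [0.4853, 0.3921, 0.1065]
tool_rot: [0.282, 0.96, 0.0, 0.0]
force: [0.2, 2.9, 4.9]
finger_gap: 0.14
gripper_force: 39.7
```

```bash
python3 st.py
```

```text
7.7 [0.4853 0.3921 0.1065] yaw 2.571 [0.18 2.92 4.86] [0.527 0.056 0.146] 0.14 39.73618672695011
```

>>> move_arm --targets '[{"dx": 0,"dy": 0.01,"dz": 0,"rx": 0,"ry": 0,"rz": -0.03},{"dx": 0,"dy": 0,"dz": 0,"rx": 0,"ry": 0,"rz": -0.03},{"dx": 0,"dy": 0,"dz": 0,"rx": 0,"ry": 0,"rz": -0.03},{"dx": 0,"dy": 0,"dz": 0,"rx": 0,"ry": 0,"rz": -0.03},{"dx": 0,"dy": 0,"dz": 0,"rx": 0,"ry": 0,"rz": -0.03},{"dx": 0,"dy": 0,"dz": 0,"rx": 0,"ry": 0,"rz": -0.03},{"dx": 0,"dy": 0,"dz": 0,"rx": 0,"ry": 0,"rz": -0.03},{"dx": 0,"dy": 0,"dz": 0,"rx": 0,"ry": 0,"rz": -0.03},{"dx": 0,"dy": 0,"dz": 0,"rx": 0,"ry": 0,"rz": -0.03},{"dx": 0,"dy": 0,"dz": 0,"rx": 0,"ry": 0,"rz": -0.03}]' --newtons 80

```text
t: 8.95
tcp_pos: [0.4852, 0.3921, 0.1066]
tool_rot: [0.356, 0.934, -0.0, 0.0]
force: [0.7, 2.2, 7.1]
finger_gap: 0.105
gripper_force: 78.6
```

```bash
cat > st2.py <<'E'
from station import sensors,cams
import numpy as np,cv2,sys
from scipy.spatial.transform import Rotation as R
T=[]
for i in range(4):
    s=sensors.sense();T.append(s["ft_torque"][2])
    if i<3: im=cams.snapshot("scene")
m=R.from_quat(s["tool_rot"]).as_matrix()
cv2.imwrite(f"pics/s_{s['t']:.2f}.png",im[:,:,::-1])
print(round(s["t"],2),np.round(s["tcp_pos"],4),"yaw",round(np.arctan2(m[1,0],m[0,0]),3),np.round(s["force"],2),np.round(s["ft_torque"],3),"Tz",np.round(T,3),np.mean(T).round(3),round(s["finger_gap"],3))
E
python3 st2.py
```

```text
9.1 [0.4852 0.3921 0.1066] yaw 2.414 [-0.3   1.42  6.83] [0.342 0.044 0.154] Tz [0.149 0.126 0.096 0.154] 0.131 0.108
```

>>> move_arm --targets '[{"dx": 0,"dy": 0,"dz": 0,"rx": 0,"ry": 0,"rz": -0.03},{"dx": 0,"dy": 0,"dz": 0,"rx": 0,"ry": 0,"rz": -0.03},{"dx": 0,"dy": 0,"dz": 0,"rx": 0,"ry": 0,"rz": -0.03},{"dx": 0,"dy": 0,"dz": 0,"rx": 0,"ry": 0,"rz": -0.03},{"dx": 0,"dy": 0,"dz": 0,"rx": 0,"ry": 0,"rz": -0.03},{"dx": 0,"dy": 0,"dz": 0,"rx": 0,"ry": 0,"rz": -0.03},{"dx": 0,"dy": 0,"dz": 0,"rx": 0,"ry": 0,"rz": -0.03},{"dx": 0,"dy": 0,"dz": 0,"rx": 0,"ry": 0,"rz": -0.03},{"dx": 0,"dy": 0,"dz": 0,"rx": 0,"ry": 0,"rz": -0.03},{"dx": 0,"dy": 0,"dz": 0,"rx": 0,"ry": 0,"rz": -0.03}]'

```text
t: 10.35
tcp_pos: [0.4852, 0.3921, 0.1066]
tool_rot: [0.428, 0.904, -0.0, 0.0]
force: [-0.5, 1.8, 7.0]
finger_gap: 0.108
gripper_force: 78.6
```

```bash
sed -i 's/range(4)/range(11)/;s/i<3/i<10/' st2.py; python3 st2.py
```

```text
10.85 [0.4852 0.3921 0.1066] yaw 2.257 [0.02 2.58 6.39] [0.352 0.013 0.075] Tz [0.099 0.053 0.071 0.168 0.073 0.086 0.124 0.104 0.139 0.069 0.075] 0.096 0.106
```

```bash
python3 - <<'E'
import cv2,numpy as np,glob
from station import sensors
print(np.round(sensors.sense()["tau"],3))
fs=["pics/scene0.png"]+sorted(glob.glob("pics/s_*.png"),key=lambda f:float(f[9:-4]))
ims=[cv2.imread(f) for f in fs]
print(fs)
for im in ims: print(cv2.cvtColor(im,cv2.COLOR_BGR2GRAY)[170:190,290:298].astype(int).mean(1).round(0))
cv2.imwrite("pics/foot.png",cv2.resize(np.hstack([im[150:195,270:310] for im in ims]),None,fx=6.5,fy=6.5,interpolation=cv2.INTER_NEAREST))
E
```

```text
[ -1.215 -42.192 -12.378  -0.428   0.264   0.102]
['pics/scene0.png', 'pics/s_10.85.png', 'pics/s_9.10.png']
[164. 118. 105.  94.  76.  63.  58.  59.  76.  97.  93.  73.  63. 110.
 183. 220. 224. 222. 217. 219.]
[119. 100.  79.  70.  63.  58.  56.  59.  77. 100. 103.  93.  73.  62.
 108. 179. 220. 223. 217. 220.]
[124. 102.  81.  75.  67.  60.  57.  58.  77.  98.  98.  88.  67.  67.
 127. 196. 222. 223. 217. 220.]
```

View pics/foot.png

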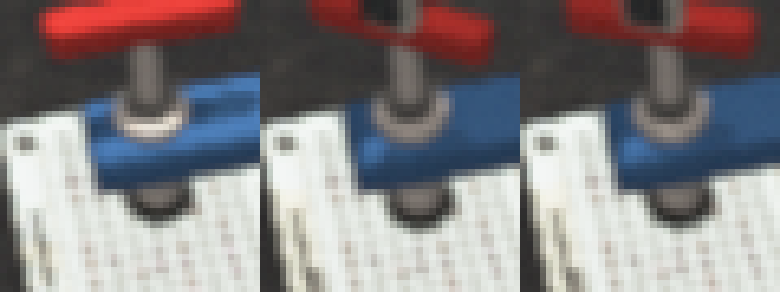

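Foot tracking works. Its lower edge under the arm moves 1.65 px/rad and was still falling at the last step, so it hasn't touched yet.

>>> move_arm --targets '[{"dx": 0,"dy": 0,"dz": 0,"rx": 0,"ry": 0,"rz": -0.03},{"dx": 0,"dy": 0,"dz": 0,"rx": 0,"ry": 0,"rz": -0.03},{"dx": 0,"dy": 0,"dz": 0,"rx": 0,"ry": 0,"rz": -0.03},{"dx": 0,"dy": 0,"dz": 0,"rx": 0,"ry": 0,"rz": -0.03},{"dx": 0,"dy": 0,"dz": 0,"rx": 0,"ry": 0,"rz": -0.03},{"dx": 0,"dy": 0,"dz": 0,"rx": 0,"ry": 0,"rz": -0.03},{"dx": 0,"dy": 0,"dz": 0,"rx": 0,"ry": 0,"rz": -0.03},{"dx": 0,"dy": 0,"dz": 0,"rx": 0,"ry": 0,"rz": -0.03},{"dx": 0,"dy": 0,"dz": 0,"rx": 0,"ry": 0,"rz": -0.03},{"dx": 0,"dy": 0,"dz": 0,"rx": 0,"ry": 0,"rz": -0.03}]'

```text
t: 12.1
tcp_pos: [0.4852, 0.3921, 0.1066]
tool_rot: [0.498, 0.867, -0.0, 0.0]
force: [-0.3, 2.6, 6.5]
finger_gap: 0.108
gripper_force: 78.6
```

```bash
cat > st3.py <<'E'
from station import sensors,cams
import numpy as np,cv2,glob
from scipy.spatial.transform import Rotation as R
def edge(im):
    g=im.astype(np.uint8);p=cv2.cvtColor(g,cv2.COLOR_BGR2GRAY)[170:190,290:298].mean(1);o=[]
    for L in(130,150,170):
        i=next(i for i in range(12,19) if p[i]<L<=p[i+1]);o.append(i+(L-p[i])/(p[i+1]-p[i]))
    return round(np.mean(o),3)
T=[];J=[];I=[]
for i in range(4):
    s=sensors.sense();T.append(s["ft_torque"][2]);J.append(s["tau"][5]);I.append(cams.snapshot("scene")[:,:,::-1].copy())
cv2.imwrite(f"pics/s_{s['t']:.2f}.png",I[-1])
for f in ["pics/scene0.png","pics/s_9.10.png","pics/s_10.85.png"]: print(f,edge(cv2.imread(f)))
m=R.from_quat(s["tool_rot"]).as_matrix()
print(round(s["t"],2),"turn",round(2.886-np.arctan2(m[1,0],m[0,0]),3),"edge",[edge(i) for i in I],np.round(s["force"],1),"Tz",np.round(T,3),"tau6",np.round(J,3),"gap",round(s["finger_gap"],3))
E
python3 st3.py
```

```text
pics/scene0.png 13.548
pics/s_9.10.png 14.335
pics/s_10.85.png 14.594
12.25 turn 0.786 edge [np.float64(14.803), np.float64(14.799), np.float64(14.799), np.float64(14.799)] [0.4 1.6 6.7] Tz [0.13  0.124 0.129 0.079] tau6 [0.075 0.138 0.127 0.104] gap 0.106
```

>>> move_arm --targets '[{"dx": 0,"dy": 0,"dz": 0,"rx": 0,"ry": 0,"rz": -0.03},{"dx": 0,"dy": 0,"dz": 0,"rx": 0,"ry": 0,"rz": -0.03},{"dx": 0,"dy": 0,"dz": 0,"rx": 0,"ry": 0,"rz": -0.03},{"dx": 0,"dy": 0,"dz": 0,"rx": 0,"ry": 0,"rz": -0.03},{"dx": 0,"dy": 0,"dz": 0,"rx": 0,"ry": 0,"rz": -0.03},{"dx": 0,"dy": 0,"dz": 0,"rx": 0,"ry": 0,"rz": -0.03},{"dx": 0,"dy": 0,"dz": 0,"rx": 0,"ry": 0,"rz": -0.03},{"dx": 0,"dy": 0,"dz": 0,"rx": 0,"ry": 0,"rz": -0.03},{"dx": 0,"dy": 0,"dz": 0,"rx": 0,"ry": 0,"rz": -0.03},{"dx": 0,"dy": 0,"dz": 0,"rx": 0,"ry": 0,"rz": -0.03}]'

```text
t: 13.55
tcp_pos: [0.4852, 0.392, 0.1066]
tool_rot: [0.564, 0.826, -0.0, 0.0]
force: [0.1, 0.9, 7.1]
finger_gap: 0.109
gripper_force: 78.6
```

```bash
python3 st3.py
```

```text
pics/scene0.png 13.548
pics/s_9.10.png 14.335
pics/s_10.85.png 14.594
13.7 turn 0.943 edge [np.float64(14.806), np.float64(14.805), np.float64(14.806), np.float64(14.803)] [-0.4  2.3  6.9] Tz [0.179 0.05  0.176 0.192] tau6 [0.096 0.156 0.144 0.123] gap 0.109
```

The foot edge stopped at 14.80, so it touched at about 0.757 rad. The target is about 1.41 rad, another 0.46.

>>> move_arm --targets '[{"dx": 0,"dy": 0,"dz": 0,"rx": 0,"ry": 0,"rz": -0.044},{"dx": 0,"dy": 0,"dz": 0,"rx": 0,"ry": 0,"rz": -0.044},{"dx": 0,"dy": 0,"dz": 0,"rx": 0,"ry": 0,"rz": -0.044},{"dx": 0,"dy": 0,"dz": 0,"rx": 0,"ry": 0,"rz": -0.044},{"dx": 0,"dy": 0,"dz": 0,"rx": 0,"ry": 0,"rz": -0.044},{"dx": 0,"dy": 0,"dz": 0,"rx": 0,"ry": 0,"rz": -0.044},{"dx": 0,"dy": 0,"dz": 0,"rx": 0,"ry": 0,"rz": -0.044},{"dx": 0,"dy": 0,"dz": 0,"rx": 0,"ry": 0,"rz": -0.044},{"dx": 0,"dy": 0,"dz": 0,"rx": 0,"ry": 0,"rz": -0.044},{"dx": 0,"dy": 0,"dz": 0,"rx": 0,"ry": 0,"rz": -0.044}]'

```text
t: 15.0
tcp_pos: [0.4851, 0.392, 0.1066]
tool_rot: [0.655, 0.755, -0.0, 0.0]
force: [0.7, 2.2, 6.8]
finger_gap: 0.105
gripper_force: 78.8
```

```bash
python3 st3.py|tail -1
```

```text
15.15 turn 1.173 edge [np.float64(14.804), np.float64(14.802), np.float64(14.801), np.float64(14.797)] [-0.3  1.   7. ] Tz [0.24  0.133 0.123 0.166] tau6 [0.089 0.195 0.19  0.156] gap 0.109
```

>>> move_arm --targets '[{"dx": 0,"dy": 0,"dz": 0,"rx": 0,"ry": 0,"rz": -0.044},{"dx": 0,"dy": 0,"dz": 0,"rx": 0,"ry": 0,"rz": -0.044},{"dx": 0,"dy": 0,"dz": 0,"rx": 0,"ry": 0,"rz": -0.044},{"dx": 0,"dy": 0,"dz": 0,"rx": 0,"ry": 0,"rz": -0.044},{"dx": 0,"dy": 0,"dz": 0,"rx": 0,"ry": 0,"rz": -0.044},{"dx": 0,"dy": 0,"dz": 0,"rx": 0,"ry": 0,"rz": -0.044},{"dx": 0,"dy": 0,"dz": 0,"rx": 0,"ry": 0,"rz": -0.044},{"dx": 0,"dy": 0,"dz": 0,"rx": 0,"ry": 0,"rz": -0.044},{"dx": 0,"dy": 0,"dz": 0,"rx": 0,"ry": 0,"rz": -0.044},{"dx": 0,"dy": 0,"dz": 0,"rx": 0,"ry": 0,"rz": -0.044}]'

```text
t: 16.45
tcp_pos: [0.4851, 0.392, 0.1066]
tool_rot: [0.738, 0.675, -0.0, 0.0]
force: [-1.0, 2.5, 5.4]
finger_gap: 0.11
gripper_force: 79.2
```

```bash
python3 st3.py|tail -1
```

```text
16.6 turn 1.404 edge [np.float64(14.8), np.float64(14.806), np.float64(14.803), np.float64(14.801)] [-0.5  2.8  7.2] Tz [0.299 0.171 0.22  0.177] tau6 [0.12  0.23  0.24  0.203] gap 0.111
```

The torque has risen about 0.09 N m since touch, as expected for a firm clamp. Next I release and lift.

>>> move_arm --targets '[{"dx": 0,"dy": 0,"dz": 0,"rx": 0,"ry": 0,"rz": 0},{"dx": 0,"dy": 0,"dz": 0,"rx": 0,"ry": 0,"rz": 0},{"dx": 0,"dy": 0,"dz": 0,"rx": 0,"ry": 0,"rz": 0},{"dx": 0,"dy": 0,"dz": 0,"rx": 0,"ry": 0,"rz": 0},{"dx": 0,"dy": 0,"dz": 0,"rx": 0,"ry": 0,"rz": 0},{"dx": 0,"dy": 0,"dz": 0,"rx": 0,"ry": 0,"rz": 0},{"dx": 0,"dy": 0,"dz": 0,"rx": 0,"ry": 0,"rz": 0},{"dx": 0,"dy": 0,"dz": 0,"rx": 0,"ry": 0,"rz": 0},{"dx": 0,"dy": 0,"dz": 0,"rx": 0,"ry": 0,"rz": 0},{"dx": 0,"dy": 0,"dz": 0,"rx": 0,"ry": 0,"rz": 0}]' --claw 60

```text
t: 17.9
tcp_pos: [0.4851, 0.3924, 0.1063]
tool_rot: [0.738, 0.675, 0.0, 0.0]
force: [-0.1, -0.7, -0.1]
finger_gap: 0.6
gripper_force: 0.0
```

>>> move_arm --targets '[{"dx": 0,"dy": 0,"dz": 0.3,"rx": 0,"ry": 0,"rz": 0},{"dx": 0,"dy": 0,"dz": 0.4,"rx": 0,"ry": 0,"rz": 0},{"dx": 0,"dy": 0,"dz": 0.5,"rx": 0,"ry": 0,"rz": 0},{"dx": 0,"dy": 0,"dz": 0.5,"rx": 0,"ry": 0,"rz": 0},{"dx": 0,"dy": 0,"dz": 0.5,"rx": 0,"ry": 0,"rz": 0},{"dx": 0,"dy": 0,"dz": 0.5,"rx": 0,"ry": 0,"rz": 0},{"dx": 0,"dy": 0,"dz": 0.5,"rx": 0,"ry": 0,"rz": 0},{"dx": 0,"dy": 0,"dz": 0.4,"rx": 0,"ry": 0,"rz": 0},{"dx": 0,"dy": 0,"dz": 0,"rx": 0,"ry": 0,"rz": 0},{"dx": 0,"dy": 0,"dz": 0,"rx": 0,"ry": 0,"rz": 0}]'

```text
t: 19.15
tcp_pos: [0.4848, 0.3922, 0.1959]
tool_rot: [0.738, 0.675, -0.0, -0.0]
force: [-1.4, 0.7, 0.7]
finger_gap: 0.6
gripper_force: 0.0
```

```bash
python3 st3.py|tail -1; python3 - <<'E'
from h import *
im=cams.snapshot("scene")
cv2.imwrite("pics/end.png",cv2.resize(im[90:280,220:420,::-1],None,fx=3,fy=3))
print(bar("scene",im,265,315,135,170),bar("scene",im,325,360,215,246))
E
```

```text
19.3 turn 1.403 edge [np.float64(14.802), np.float64(14.801), np.float64(14.8), np.float64(14.798)] [0.7 0.6 1. ] Tz [ 0.007 -0.027 -0.001 -0.006] tau6 [ 0.  0. -0.  0.] gap 0.603
(139, array([0.4848, 0.391 ]), array([484.9, 391.1]), array([77.1, 14.8]), np.float64(85.4)) (190, array([0.4778, 0.1435]), array([479.4, 143.8]), array([69.3, 13.5]), np.float64(-162.5))
```

View pics/end.png

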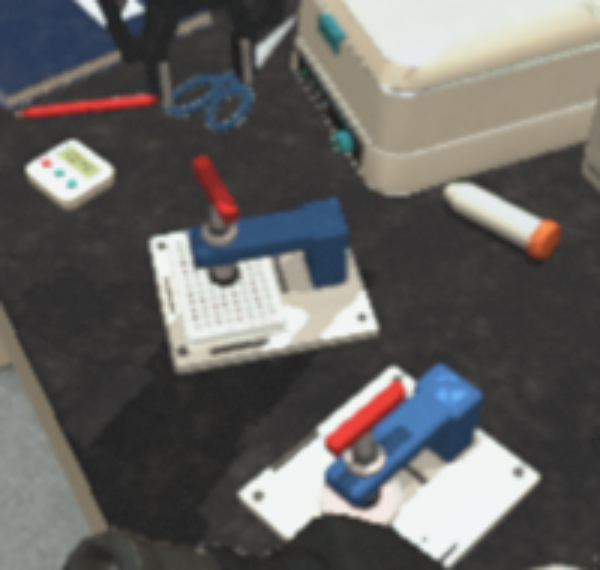

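The plate press's bar (crop (215,187)) has gone from 165° to about 85°, i.e. 80° or 1.39 rad. The gripper is clear, the foot is on the plate, and the other handle still reads -162.5°.

```bash
python3 -c "
from station import order
print(order.sign_off())"
```

```text
the job is handed in; nothing more can be done
None
```

I turned the well-plate press's handle about 1.4 rad clockwise, roughly 0.65 rad past first touch (an estimated 14 N on the plate), let go of it with the dish press's handle unmoved, and handed the job in; no verdict came back.

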